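# Put a thread spool away in the push-latch thread box

### The arm

A 6-joint arm with a two-finger parallel gripper is mounted at the origin on a cart in front of the work surface, level with it; the furniture and walls round the work are solid. World frame = base frame: x ahead of the robot, y to its left, z up, the work surface at z = 0. Lengths are in mm, angles in rad, forces in N, time in s.
With the tool pointing down it reaches from about 350 to 875 mm from the base axis. Payload 4.2 kg.
Tool frame: the origin (TCP) lies between the finger pads; the fingertips stand 25 mm ahead of it and the grasp point (between the pads) lies 6 mm ahead of it; z points along the fingers, y is the line along which they close (so a half turn about z gives the same grasp; the last joint's range is limited). The gripper opens to 85 mm and grips with 20 to 120 N. Pads are 22 mm wide; open, the fingers measure 114 mm over their backs; the gripper's body (76 mm by 85 mm) begins 54 mm behind the grasp point. The pads swing forward as they close: fully open they stand 13 mm farther back than shut.
Start: joints at [-0.961, 0.385, 0.008, 0, -1.194, -0.259], TCP at [214.795, -586.909, 256.312] pointing down, gripper open.
Joint ranges: [-3.14, 3.14], [-1.21, 2.06], [-1.07, 1.41], [-3.16, 2.05], [-2.99, -0.16], [-3.1, 3.1]. Speed limits (rad/s): [2.79, 2.79, 3.14, 3.14, 3.14, 3.14].

### API

Orientations are given as a unit quaternion [x, y, z, w].
In Python, from bench import read_state, imaging, workorder, nets gives the robot as it stands.
- The arm moves only by the tool apply_moves, never from a script. Its argument "rows" is a list of rows, each an object with "hand": the opening, from -1 (shut) to 1 (fully open); "delta_pos": the shift along the tool's x, y, z in mm, a list of three; "yaw": the turn about the tool's z in rad. A call has 1 to 12 rows; each row is the pose to reach, as a shift and turn from the pose commanded when the call began, along the tool's axes at that moment; what a row does not reach only later rows make up. A row lasts 1/12 s, in which the tool goes at most 41.7 mm and 7.16 degrees, less where a joint would pass 70% of its speed; a pose out of reach is approached as far as the arm can. A call with a gripper value outside its range is refused whole. The fingers move at their own pace and stop on an object; the grip force is fixed at half the most. Time passes only in rows, so rows that repeat a pose let the fingers close. It gives the time, the measured TCP pose, the force, the opening and the grip force at its end, in the units of the state.
- read_state(): the state, without advancing time (a new reading comes with each control period).
- imaging.get_image(name): name is "scene" or "top"; returns a dict with "pixels" (420x560x3 uint8, red, green, blue), "fx", "fy", "cx", "cy" (pixels), "xyz" and "rotation" of the camera in the world. Camera axes: x right, y down, z forward; pixel columns grow to the right and rows downward; lengths in mm; the calibration is good to about 2 mm. A picture is of the moment at which its call begins. There is no depth.
- workorder.job_done(): hands the job in; it is judged then, once.
Trained networks look in the newest picture that a camera, given by its name, has taken for a name from the list of things; names that differ only in an ending like _2 or _b are one class to them, and where a whole thing is asked for, a point or a joint stands for the part that bears it (a point fixed in the world has none). Each returns a list of dicts, best first, with "score" (0 to 1); they miss things now and then, are a little off and sometimes report something else, mostly with a low value. They report only what shows in the picture. A call takes as long as a camera call. They do not tell look-alikes from the thing itself.
- nets.find_in(camera, query): "location" ([row, column] in pixels, amid what is visible of it).
- nets.pinpoint(camera, query): "location" ([row, column] in pixels: a listed point, or the origin of a listed thing).
The state is a dict: "clock": time; "joints": joint angles; "joint_vel": joint speeds; "joint_efforts": joint torques, N m; "position": TCP position; "ee_rot": TCP orientation; "contact_force": force on the tool from outside, world axes, zero at the start; "wrist_torque": the same for the moment, N m; "gripper_width": finger opening in mm; "grasp_force": force on a finger pad.
Only numpy, scipy, OpenCV 4.12 (cv2) and the standard library are available. Lean on these libraries where they do the work, as an engineer would, in place of code of your own. Each camera call takes 0.05 s, during which the arm holds its last target. There are 200 camera calls.

### The job

Put the small, plain wooden thread spool that stands alone in the open middle of the worktop (not the larger, dark-ended ones, nor the spools at the back and far side) away in the wooden thread box. The box has a push-push lid: press the lid down to its firm stop and let go, and it springs open; stand the spool upright inside, then swing the lid shut and press it down to its stop once more so that it stays latched when you let go. How deep the stop lies differs every time, so feel for it and never push on the box or its lid with more than 20 N; leave the large spool and the button pot where they stand.

Things in the scene. Friction and masses are not known exactly. Their poses are not given: they have to be found in the camera images.
- thread_box: pale wooden box, 170 (x) x 150 (y) x 90 mm high, fixed to the worktop; origin at the centre of its underside, z up; its low front wall (66 mm) faces -x. Walls 6 mm, back wall 76 mm high, inner floor 8 mm up, 138 mm wide inside. The latch (up to 56 mm high) fills the inside from the front to x = -52 mm; from there to x = +79 mm is room for the spool
- hatch (a joint): darker wooden lid, 154 x 134 x 8 mm, let in between the side walls, hinged along the back edge: 0 = latched, level; 1.8 rad = fully open; negative = pressed below latched. A spring (1 to 2.5 N at the pad) swings it open within 2 s once free; push its upper face to close it. Pressed from 0 to its stop and let go, it is freed; pressed from open to the stop and let go, it returns to 0 and stays
- hatch_pad (a point): middle of the top of the steel press pad (26 mm across, 2 mm high) on the lid, 128 mm from the hinge line, midway between the lid's sides; moves with the lid. Pressed here, only the spring is felt (up to 3 N) until the rubber stop, which lies 6 to 13 mm below the latched height (hidden, same for both presses); the latch switches in the last 2 mm before it; beyond it force climbs 12 N per mm
- hatch_edge (a point): middle of the upper front edge of the lid, 156 mm from the hinge line; moves with the lid. A thin latch pin hangs 53 mm below the lid's underside 14 mm behind this edge: with the lid fully open it points to the front, reaching 20 mm in front of the hinge line some 0.2 m above the worktop
- hatch_hinge (a point): fixed point on the lid's hinge line, midway between its ends, 80 mm above the worktop and 80 mm behind the box's centre; the hinge line runs along the box's y axis. The lid's upper face lies 8 mm above the line when latched
- box_in (a point): fixed point on the box's inner floor where the spool can well stand, 92 mm in front of the hinge line, 8 mm above the worktop
- spool_cream: the spool to put away: small wooden spool of plain thread, standing upright in the open to the right of the box, within 0.6 m, 36 mm across the flanges, 50 mm high, 35 g; origin at the centre of its underside, z along its axis
- spool_blue: another, larger spool with dark ends standing upright, 48 mm across and 62 mm high, to be left where it is; origin at the centre of its underside
- button_pot: round shallow lidded pot, 66 mm across and 30 mm high, to be left where it is; origin at the centre of its underside
Mind the look-alikes: they are no part of the job. What is shaped like the spool_cream but green is not meant. What is shaped like the thread_box but blue is not meant.

How it is judged (in metres and radians):
On the way, in this order (a step that is already met when the one before it is completed fails the run):
1. the lid is pressed and let go, and springs open (value of joint hatch above 1 rad), for 0.2 s.
2. the spool stands upright on the floor of the open box, let go (x of spool_cream in the frame of thread_box between -0.05 and 0.06 m and y of spool_cream in the frame of thread_box between -0.052 and 0.052 m and z of spool_cream in the frame of thread_box below 0.015 m and angle between spool_cream's own z axis and vertical below 0.15 rad and value of joint hatch above 0.8 rad and contact force between the fingers and spool_cream below 0.05 N and linear speed of spool_cream below 0.02 m/s), for 0.2 s.
At the end, for the whole second after the job is handed in: The lid is latched by itself (joint within 0.03 rad of 0) and the small spool stands at rest and upright (within 0.15 rad) on the inner floor of the box, its axis at least 17 mm clear of the side walls and between 50 mm in front of and 60 mm behind the box's centre (x of spool_cream in the frame of thread_box between -0.05 and 0.06 m and y of spool_cream in the frame of thread_box between -0.052 and 0.052 m and z of spool_cream in the frame of thread_box below 0.015 m and angle between spool_cream's own z axis and vertical below 0.15 rad and value of joint hatch between -0.03 and 0.03 rad and linear speed of spool_cream below 0.02 m/s); the robot touches nothing.
It fails at once if the robot pushes on the box or its lid with more than 20 N (contact force between any of the fingers, the arm and thread_box above 20 N).
It fails at once if the large blue spool is moved by more than 20 mm (distance of spool_blue from where it was at the start of the episode above 0.02 m).
It fails at once if the button pot is moved by more than 20 mm (distance of button_pot from where it was at the start of the episode above 0.02 m).
It also fails if it takes over 72 s, if anything falls off the work surface, if the arm or the gripper's body presses on something with over 40 N, if the wrist force passes 120 N, or if a joint passes its speed limit or range.

## Working session

There is one attempt and no reset: what is moved stays moved. The work goes in short steps, Python scripts to look and compute and a tool call to move; the robot and the scene stay as the last step left them, time stands still between calls to the robot, and variables do not carry over. Pictures are saved under pics/ and viewed, at most 10 in all, crops included, and the job is handed in when it is done.

Besides the shell and the picture viewer there is one more tool, called after "Emit:" as name(argument=value, ...) on one line, values as JSON. apply_moves: Moves the arm, as the interface text tells. Its arguments: {"type":"object","properties":{"rows":{"type":"array"}},"required":["rows"]}

```bash
mkdir -p pics; cat > h.py <<'E'
import numpy as np, cv2
from bench import read_state, imaging, workorder, nets
def ray(im,rc):
    d=np.array([(rc[1]-im["cx"])/im["fx"],(rc[0]-im["cy"])/im["fy"],1.])
    return np.array(im["xyz"]), np.array(im["rotation"]).reshape(3,3)@d
def atz(im,rc,z):
    o,d=ray(im,rc); return (o+d*(z-o[2])/d[2]).round(1)
def tri(a,b):
    (o1,d1),(o2,d2)=ray(*a),ray(*b)
    s=np.linalg.lstsq(np.c_[d1,-d2],o2-o1,rcond=None)[0]
    p,q=o1+s[0]*d1,o2+s[1]*d2
    return ((p+q)/2).round(1), np.linalg.norm(p-q).round(1)
def proj(im,p):
    c=np.array(im["rotation"]).reshape(3,3).T@(np.array(p)-im["xyz"])
    return [round(im["cy"]+im["fy"]*c[1]/c[2],1),round(im["cx"]+im["fx"]*c[0]/c[2],1)]
E
cat > a.py <<'E'
from h import *
for n in("scene","top"):
    im=imaging.get_image(n); cv2.imwrite(f"pics/{n}0.png",im["pixels"][:,:,::-1])
    print(n,np.round(im["xyz"],0),np.round(im["rotation"],2).tolist(),im["fx"])
    for q,z in(("thread_box",0),("hatch_pad",90),("hatch_edge",88),("hatch_hinge",80),("spool_cream",0),("spool_blue",0),("button_pot",0)):
        for r in nets.pinpoint(n,q)[:5]:
            print(q,np.round(r["location"],1),round(r["score"],2),atz(im,r["location"],z))
s=read_state(); print(s["position"],s["ee_rot"],s["contact_force"],s["gripper_width"],s["clock"])
E
python3 a.py
```

```text
scene [ 54. 325. 802.] [-0.46, 0.81, -0.32, 0.17] 436.77895024976505Traceback (most recent call last):
  File "a.py", line 7, in <module>
    print(q,np.round(r["location"],1),round(r["score"],2),atz(im,r["location"],z))
                                                          ~~~^^^^^^^^^^^^^^^^^^^^
  File "h.py", line 7, in atz
    o,d=ray(im,rc); return (o+d*(z-o[2])/d[2]).round(1)
        ~~~^^^^^^^
  File "h.py", line 5, in ray
    return np.array(im["xyz"]), np.array(im["rotation"]).reshape(3,3)@d
                                ~~~~~~~~~~~~~~~~~~~~~~~~~~~~~~~~^^^^^
ValueError: cannot reshape array of size 4 into shape (3,3)
```

Rotation is a quaternion; fixing that.

```bash
sed -i 's/np.array(im\["rotation"\]).reshape(3,3)/R.from_quat(im["rotation"]).as_matrix()/; 1a from scipy.spatial.transform import Rotation as R' h.py; python3 a.py
```

```text
scene [ 54. 325. 802.] [-0.46, 0.81, -0.32, 0.17] 436.77895024976505
thread_box [203.7 178. ] 0.82 [837.5 142.4   0. ]
thread_box [296.5 235.2] 0.7 [522.3 143.5   0. ]
hatch_pad [285.2 249.1] 0.62 [478.1 129.7  90. ]
hatch_pad [190.1 185.8] 0.56 [781.  130.8  90. ]
hatch_edge [195.4 190.4] 0.82 [761.6 128.1  88. ]
hatch_edge [296.4 258.8] 0.77 [448.1 125.5  88. ]
hatch_hinge [165.9 156. ] 0.86 [908.1 157.4  80. ]
hatch_hinge [251.  206.4] 0.74 [602.8 162.5  80. ]
spool_cream [248.  301.6] 0.87 [558.  -47.7   0. ]
spool_cream [224.  310.2] 0.59 [ 608.9 -106.2   -0. ]
spool_cream [285.4 248.3] 0.5 [532.2 106.7   0. ]
spool_blue [223.  386.6] 0.72 [ 515.1 -268.5    0. ]
button_pot [267.1 355. ] 0.68 [ 451.  -120.5    0. ]
top [ 445.  -26. 1167.] [-0.7, 0.71, -0.07, 0.06] 484.36491460881865
thread_box [147.  202.6] 0.85 [836.4 140.4   0. ]
thread_box [267.  197.7] 0.77 [535.7 145.4   0. ]
hatch_pad [156.5 199.1] 0.7 [783.3 135.1  90. ]
hatch_pad [289.5 197. ] 0.64 [479.6 132.5  90. ]
hatch_edge [170.2 203.6] 0.81 [751.  124.3  88. ]
hatch_edge [305.2 198.1] 0.7 [445.7 129.5  88. ]
hatch_hinge [110.4 190.9] 0.76 [900.5 158.7  80. ]
hatch_hinge [231.3 184.4] 0.63 [610.2 165.6  80. ]
spool_cream [256.4 275.6] 0.69 [560.3 -41.5   0. ]
spool_cream [233.1 306.3] 0.55 [ 616.7 -116.7    0. ]
spool_blue [274.1 370.1] 0.68 [ 516.6 -268.3    0. ]
button_pot [300.6 311. ] 0.94 [ 454.9 -125.     0. ]
button_pot [270.  196.5] 0.47 [528.6 148.1   0. ]
[ 214.82038743 -586.91096483  256.35391569] [-1.74516276e-01  9.84654289e-01 -2.43514422e-05  1.67293269e-05] [-0.39813192  0.91688543  0.622906  ] 85.82121344079273 0.9
```

View pics/scene0.png

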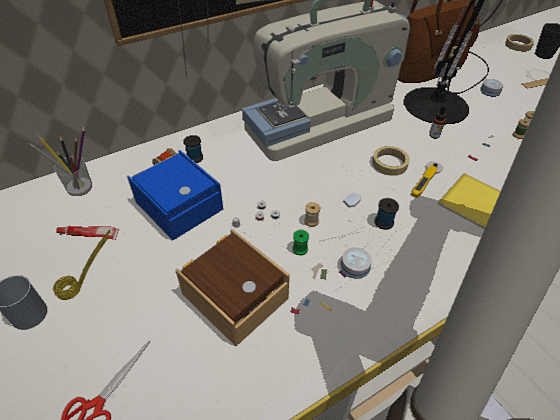

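View pics/top0.png

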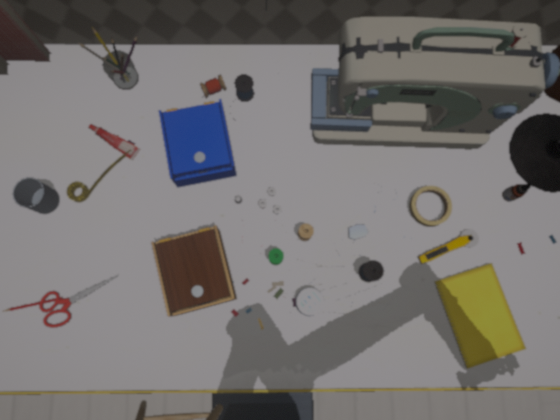

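The scene camera shows the wooden box at about (row 290, col 235), with its pad at (286, 249), and a blue look-alike box at (195, 178). Spool candidates are green at (242, 301), plain wood at (214, 313) and a dark large one at (213, 387). There are others at the back, at (148, 193) and (157, 165). The plain wooden one at scene (214, 313), top (231, 305), fits the description, and I'll confirm it in a crop.

```bash
cat > b.py <<'E'
from h import *
S=imaging.get_image("scene");T=imaging.get_image("top")
a=cv2.resize(S["pixels"][180:300,260:410,::-1],(600,480),interpolation=cv2.INTER_CUBIC)
b=cv2.resize(T["pixels"][200:320,140:340,::-1],(800,480),interpolation=cv2.INTER_CUBIC)
cv2.imwrite("pics/crop1.png",cv2.resize(np.hstack([a,b]),(800,274)))
for q in("thread_box","hatch_pad","hatch_edge","hatch_hinge","spool_cream","spool_blue","button_pot"):
    for r in nets.pinpoint("scene",q)[:3]:
        for t in nets.pinpoint("top",q)[:3]:
            p,e=tri((S,r["location"]),(T,t["location"]))
            if e<20: print(q,p,e)
for n,im in(("S",S),("T",T)):
    hsv=cv2.cvtColor(im["pixels"],cv2.COLOR_RGB2HSV)
    r,c=map(int,proj(im,[612,-112,25])); w=22
    sub=hsv[r-w:r+w,c-w:c+w]
    m=((sub[...,1]>75)&(sub[...,0]<25)&(sub[...,2]>60)).astype(np.uint8)
    k,l,st,ce=cv2.connectedComponentsWithStats(m); j=1+st[1:,4].argmax()
    rc=[ce[j][1]+r-w,ce[j][0]+c-w]; print(n,"blob",rc,st[j],atz(im,rc,25))
E
python3 b.py
```

```text
thread_box [530.9 144.7 -10.2] 0.2
thread_box [834.3 142.5  -3.7] 9.6
hatch_pad [786.5 133.9  83.7] 3.0
hatch_pad [473.9 132.3 105.2] 0.3
hatch_edge [746.5 131.  111.5] 1.8
hatch_hinge [605.9 168.1  84.3] 4.3
hatch_hinge [908.  157.   78.8] 0.7
spool_cream [558.7 -45.5  -4.7] 0.2
spool_cream [544.8 -47.2 106.9] 9.4
spool_cream [ 613.9 -112.6   -0.8] 9.9
spool_blue [ 523.5 -268.1  -13.8] 9.7
button_pot [ 457.1 -119.8   -0.9] 3.9
S blob [np.float64(208.17910447761193), np.float64(312.3955223880597)] [ 16  10  14  12 134] [ 631.2 -126.    25. ]
T blob [np.float64(231.29530201342283), np.float64(305.1744966442953)] [ 16  14  14  14 149] [ 617.4 -112.1   25. ]
```

View pics/crop1.png

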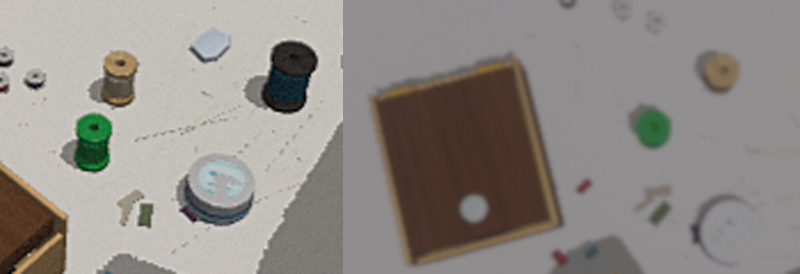

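The crop confirms it: the plain wooden spool is at scene (214, 313), top (231, 305). The green one, the dark-ended one and the pot stand separately. Next I'll refine the box's lid rectangle, the pad and the spool's flange positions.

```bash
cat > c.py <<'E'
from h import *
S=imaging.get_image("scene");T=imaging.get_image("top")
print("spool top",atz(S,[205.4,312.9],50),atz(T,[230.8,305.7],50),"bottom S",atz(S,[222.9,312.2],0))
def rect(im,c,name):
    hsv=cv2.cvtColor(im["pixels"],cv2.COLOR_RGB2HSV)
    P=[]
    m=((hsv[...,0]<20)&(hsv[...,1]>100)&(hsv[...,2]<(110 if name=="S" else 95))).astype(np.uint8)
    m=cv2.morphologyEx(m,cv2.MORPH_OPEN,np.ones((3,3)))
    k,l,st,ce=cv2.connectedComponentsWithStats(m); j=l[c[0],c[1]]; print(name,st[j])
    cs=cv2.findContours((l==j).astype(np.uint8),cv2.RETR_EXTERNAL,cv2.CHAIN_APPROX_NONE)[0]
    cn=max(cs,key=len)[:,0,:]
    w=np.array([atz(im,[y,x],88)[:2] for x,y in cn],np.float32)
    print(name,"lid rect",cv2.minAreaRect(w), cv2.boxPoints(cv2.minAreaRect(w)).round(0).tolist())
    hm=((hsv[...,1]<60)&(hsv[...,2]>90)).astype(np.uint8)
    k,l,st,ce=cv2.connectedComponentsWithStats(hm)
    for i in range(1,k):
        q=[ce[i][1],ce[i][0]]
        if 15<st[i,4]<400 and np.hypot(*(atz(im,q,90)[:2]-[479,131]))<30: print(name,"pad",q,st[i],atz(im,q,90))
rect(S,(265,225),"S"); rect(T,(265,195),"T")
E
python3 c.py
```

```text
spool top [ 619.5 -117.6   50. ] [ 614.8 -111.5   50. ] bottom S [ 609.3 -112.3    0. ]
S [ 182  234  102   86 4592]
S lid rect ((517.552734375, 142.00115966796875), (165.31838989257812, 139.0037384033203), 14.700451850891113) [[420.0, 188.0], [455.0, 54.0], [615.0, 96.0], [580.0, 230.0]]
S pad [np.float64(286.26984126984127), np.float64(248.62698412698413)] [242 281  14  12 126] [476.5 131.6  90. ]
T [ 158  230   72   79 3910]
T lid rect ((523.7828369140625, 144.0386505126953), (153.27471923828125, 133.59683227539062), 14.585158348083496) [[433.0, 189.0], [466.0, 60.0], [615.0, 99.0], [581.0, 228.0]]
T pad [np.float64(290.7674418604651), np.float64(196.90697674418604)] [191 285  13  13 129] [476.8 132.6  90. ]
```

```bash
cat > go.py <<'E'
import sys; from h import *
# usage: go.py x y z [tool-y angle from world +y toward -x, rad]
def go(p,ya=None):
    s=read_state(); M=R.from_quat(s["ee_rot"]).as_matrix()
    d=M.T@(np.array(p)-s["position"]); yaw=0
    if ya is not None:
        t=M.T@np.array([-np.sin(ya),np.cos(ya),0]); yaw=np.arctan2(-t[0],t[1])
    print("delta",d.round(1),"len",np.linalg.norm(d).round(0),"yaw",round(float(yaw),3),"clock",round(s["clock"],2),"joints",np.round(s["joints"],2))
if __name__=="__main__":
    a=list(map(float,sys.argv[1:])); go(a[:3],a[3] if len(a)>3 else None)
E
python3 go.py 476.7 132.1 160 0.2548
```

```text
delta [-493.   585.2   96.3] len 771.0 yaw 0.096 clock 2.05 joints [-0.96  0.38  0.01 -0.   -1.19 -0.26]
```

Emit:
apply_moves(rows=[{"hand": -1, "delta_pos": [-493, 585, 60], "yaw": 0.096}, {"hand": -1, "delta_pos": [-493, 585, 60], "yaw": 0.096}, {"hand": -1, "delta_pos": [-493, 585, 60], "yaw": 0.096}, {"hand": -1, "delta_pos": [-493, 585, 60], "yaw": 0.096}, {"hand": -1, "delta_pos": [-493, 585, 60], "yaw": 0.096}, {"hand": -1, "delta_pos": [-493, 585, 60], "yaw": 0.096}, {"hand": -1, "delta_pos": [-493, 585, 60], "yaw": 0.096}, {"hand": -1, "delta_pos": [-493, 585, 60], "yaw": 0.096}, {"hand": -1, "delta_pos": [-493, 585, 60], "yaw": 0.096}, {"hand": -1, "delta_pos": [-493, 585, 60], "yaw": 0.096}, {"hand": -1, "delta_pos": [-493, 585, 60], "yaw": 0.096}, {"hand": -1, "delta_pos": [-493, 585, 60], "yaw": 0.096}])

```text
clock: 3.05
position: [385.7, -116.6, 217.7]
ee_rot: [-0.127, 0.992, -0.0, 0.001]
contact_force: [1.9, -0.1, -0.5]
gripper_width: -0.0
grasp_force: 0.0
```

```bash
python3 go.py 476.7 132.1 140 0.2548
```

```text
delta [-150.7  217.7   77.8] len 276.0 yaw 0.0 clock 3.05 joints [ 0.11  0.03 -0.56  0.   -0.98 -1.43]
```

Emit:
apply_moves(rows=[{"hand": -1, "delta_pos": [-151, 218, 50], "yaw": 0}, {"hand": -1, "delta_pos": [-151, 218, 50], "yaw": 0}, {"hand": -1, "delta_pos": [-151, 218, 50], "yaw": 0}, {"hand": -1, "delta_pos": [-151, 218, 50], "yaw": 0}, {"hand": -1, "delta_pos": [-151, 218, 50], "yaw": 0}, {"hand": -1, "delta_pos": [-151, 218, 50], "yaw": 0}, {"hand": -1, "delta_pos": [-151, 218, 50], "yaw": 0}, {"hand": -1, "delta_pos": [-151, 218, 50], "yaw": 0}, {"hand": -1, "delta_pos": [-151, 218, 50], "yaw": 0}])

```text
clock: 3.8
position: [476.6, 131.3, 166.7]
ee_rot: [-0.128, 0.992, -0.0, -0.001]
contact_force: [-0.4, 0.6, 0.4]
gripper_width: 0.1
grasp_force: 0.0
```

```bash
python3 go.py 476.7 132.1 125 0.2548
```

```text
delta [-0.3  0.7 41.7] len 42.0 yaw 0.002 clock 3.8 joints [ 0.6   0.25 -0.43 -0.   -0.88 -1.91]
```

Emit:
apply_moves(rows=[{"hand": -1, "delta_pos": [0, 0.7, 20], "yaw": 0}, {"hand": -1, "delta_pos": [0, 0.7, 35], "yaw": 0}, {"hand": -1, "delta_pos": [0, 0.7, 38], "yaw": 0}, {"hand": -1, "delta_pos": [0, 0.7, 40], "yaw": 0}, {"hand": -1, "delta_pos": [0, 0.7, 41], "yaw": 0}, {"hand": -1, "delta_pos": [0, 0.7, 42], "yaw": 0}, {"hand": -1, "delta_pos": [0, 0.7, 42], "yaw": 0}])

```text
clock: 4.38
position: [476.8, 131.0, 126.0]
ee_rot: [-0.127, 0.992, 0.0, 0.001]
contact_force: [-0.2, -0.1, -0.3]
gripper_width: 0.0
grasp_force: 0.0
```

```bash
python3 - <<'E'
from h import *
im=imaging.get_image("scene"); s=read_state(); print(s["position"],s["contact_force"])
r,c=260,240
cv2.imwrite("pics/p2.png",cv2.resize(im["pixels"][200:330,170:330,::-1],(738,600),interpolation=cv2.INTER_CUBIC))
E
```

```text
[476.81686388 131.11904358 125.94729602] [ 0.62114594 -0.37660057 -0.52710195]
```

View pics/p2.png

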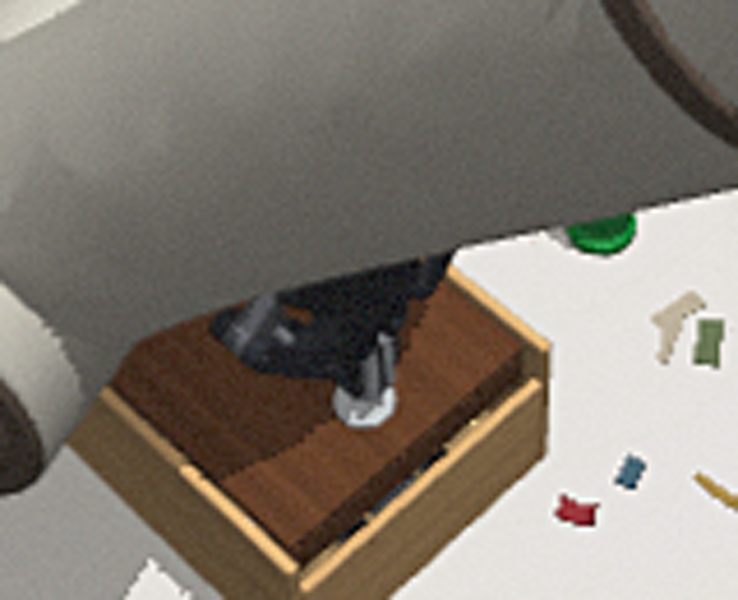

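The picture shows the closed fingertips just above the steel pad, at crop (390, 365), and centred on it. Now I'll feel downward.

Emit:
apply_moves(rows=[{"hand": -1, "delta_pos": [0, 1, 2], "yaw": 0}, {"hand": -1, "delta_pos": [0, 1, 4], "yaw": 0}, {"hand": -1, "delta_pos": [0, 1, 5], "yaw": 0}, {"hand": -1, "delta_pos": [0, 1, 5], "yaw": 0}])

```text
clock: 4.77
position: [476.0, 132.1, 119.9]
ee_rot: [-0.127, 0.992, -0.0, -0.0]
contact_force: [0.1, -0.8, 0.1]
gripper_width: 0.3
grasp_force: 0.0
```

Emit:
apply_moves(rows=[{"hand": -1, "delta_pos": [0, 0, 2], "yaw": 0}, {"hand": -1, "delta_pos": [0, 0, 4], "yaw": 0}, {"hand": -1, "delta_pos": [0, 0, 5], "yaw": 0}, {"hand": -1, "delta_pos": [0, 0, 5], "yaw": 0}])

```text
clock: 5.1
position: [476.1, 132.1, 115.0]
ee_rot: [-0.127, 0.992, -0.0, -0.0]
contact_force: [-0.5, 0.5, 1.4]
gripper_width: -0.0
grasp_force: 0.9
```

Emit:
apply_moves(rows=[{"hand": -1, "delta_pos": [0, 0, 2], "yaw": 0}, {"hand": -1, "delta_pos": [0, 0, 3], "yaw": 0}, {"hand": -1, "delta_pos": [0, 0, 3], "yaw": 0}, {"hand": -1, "delta_pos": [0, 0, 3], "yaw": 0}])

```text
clock: 5.43
position: [476.1, 132.0, 112.2]
ee_rot: [-0.127, 0.992, -0.0, -0.0]
contact_force: [-0.7, 0.4, 1.9]
gripper_width: 0.0
grasp_force: 0.9
```

Emit:
apply_moves(rows=[{"hand": -1, "delta_pos": [0, 0, 1.5], "yaw": 0}, {"hand": -1, "delta_pos": [0, 0, 2.8], "yaw": 0}, {"hand": -1, "delta_pos": [0, 0, 2.8], "yaw": 0}])

```text
clock: 5.68
position: [476.1, 132.0, 109.1]
ee_rot: [-0.127, 0.992, -0.0, -0.0]
contact_force: [-1.9, 0.5, 1.5]
gripper_width: 0.1
grasp_force: 1.0
```

Emit:
apply_moves(rows=[{"hand": -1, "delta_pos": [0, 0, 0.4], "yaw": 0}, {"hand": -1, "delta_pos": [0, 0, 0.8], "yaw": 0}, {"hand": -1, "delta_pos": [0, 0, 0.8], "yaw": 0}])

```text
clock: 5.93
position: [476.1, 132.0, 108.5]
ee_rot: [-0.127, 0.992, -0.0, -0.0]
contact_force: [-1.4, -0.2, 2.4]
gripper_width: -0.1
grasp_force: 1.0
```

Emit:
apply_moves(rows=[{"hand": -1, "delta_pos": [0, 0, 0.4], "yaw": 0}, {"hand": -1, "delta_pos": [0, 0, 0.8], "yaw": 0}, {"hand": -1, "delta_pos": [0, 0, 0.8], "yaw": 0}])

```text
clock: 6.18
position: [476.1, 132.0, 107.7]
ee_rot: [-0.127, 0.992, -0.0, -0.0]
contact_force: [-1.8, -0.2, 2.1]
gripper_width: -0.2
grasp_force: 1.0
```

Emit:
apply_moves(rows=[{"hand": -1, "delta_pos": [0, 0, 0.4], "yaw": 0}, {"hand": -1, "delta_pos": [0, 0, 0.8], "yaw": 0}, {"hand": -1, "delta_pos": [0, 0, 0.8], "yaw": 0}])

```text
clock: 6.43
position: [476.1, 132.0, 106.9]
ee_rot: [-0.127, 0.992, -0.0, -0.0]
contact_force: [-0.8, 1.1, 1.3]
gripper_width: -0.0
grasp_force: 1.0
```

Emit:
apply_moves(rows=[{"hand": -1, "delta_pos": [0, 0, 0.4], "yaw": 0}, {"hand": -1, "delta_pos": [0, 0, 0.8], "yaw": 0}, {"hand": -1, "delta_pos": [0, 0, 0.8], "yaw": 0}])

```text
clock: 6.68
position: [476.2, 132.1, 106.5]
ee_rot: [-0.127, 0.992, -0.0, -0.0]
contact_force: [-2.8, -0.2, 5.1]
gripper_width: 0.1
grasp_force: 2.5
```

Emit:
apply_moves(rows=[{"hand": -1, "delta_pos": [0, 0, 0.4], "yaw": 0}, {"hand": -1, "delta_pos": [0, 0, 0.4], "yaw": 0}])

```text
clock: 6.85
position: [476.2, 132.1, 106.4]
ee_rot: [-0.127, 0.992, -0.0, 0.0]
contact_force: [-4.4, -0.2, 7.7]
gripper_width: -0.4
grasp_force: 3.5
```

Firm stop found at TCP z of about 106.5, 8.5 mm down. I'll let go and retreat up and to the front.

Emit:
apply_moves(rows=[{"hand": -1, "delta_pos": [0, 0, -15], "yaw": 0}, {"hand": -1, "delta_pos": [25, 0, -45], "yaw": 0}, {"hand": -1, "delta_pos": [60, 0, -65], "yaw": 0}, {"hand": -1, "delta_pos": [100, 0, -80], "yaw": 0}, {"hand": -1, "delta_pos": [130, 0, -90], "yaw": 0}, {"hand": -1, "delta_pos": [130, 0, -90], "yaw": 0}])

```text
clock: 7.35
position: [346.8, 97.7, 197.3]
ee_rot: [-0.127, 0.992, 0.002, 0.001]
contact_force: [0.1, -0.5, -0.7]
gripper_width: 0.1
grasp_force: 0.0
```

```bash
python3 go.py 614.5 -112 180 0.0
```

```text
delta [-206.  -270.5   17.2] len 340.0 yaw 0.255 clock 7.35 joints [ 0.73 -0.02 -0.67 -0.   -0.92 -2.05]
```

Emit:
apply_moves(rows=[{"hand": 0.6, "delta_pos": [0, -120, 0], "yaw": 0.255}, {"hand": 0.6, "delta_pos": [0, -120, 0], "yaw": 0.255}, {"hand": 0.6, "delta_pos": [0, -120, 0], "yaw": 0.255}, {"hand": 0.6, "delta_pos": [-206, -270, 17], "yaw": 0.255}, {"hand": 0.6, "delta_pos": [-206, -270, 17], "yaw": 0.255}, {"hand": 0.6, "delta_pos": [-206, -270, 17], "yaw": 0.255}, {"hand": 0.6, "delta_pos": [-206, -270, 17], "yaw": 0.255}, {"hand": 0.6, "delta_pos": [-206, -270, 17], "yaw": 0.255}, {"hand": 0.6, "delta_pos": [-206, -270, 17], "yaw": 0.255}, {"hand": 0.6, "delta_pos": [-206, -270, 17], "yaw": 0.255}, {"hand": 0.6, "delta_pos": [-206, -270, 17], "yaw": 0.255}])

```text
clock: 8.27
position: [619.7, -111.2, 176.3]
ee_rot: [0.001, 1.0, -0.0, -0.001]
contact_force: [-0.2, -0.1, 0.4]
gripper_width: 68.4
grasp_force: 0.0
```

```bash
python3 - <<'E'
from h import *
from go import go
S=imaging.get_image("scene"); s=read_state(); print(s["position"],s["gripper_width"])
cv2.imwrite("pics/p3.png",S["pixels"][:,:,::-1])
T=imaging.get_image("top");print([ (np.round(r["location"],1),round(r["score"],2)) for r in nets.pinpoint("top","hatch_edge")[:3]])
go([614.5,-112,70],0.0)
E
```

```text
[ 618.02055564 -110.45302789  177.04763814] 68.3327313070384
[(array([169.2, 199.6]), 0.93), (array([204.9, 166.3]), 0.75)]
delta [  2.3  -2.3 108.6] len 109.0 yaw -0.0 clock 8.42 joints [ 0.08  0.45 -0.1  -0.   -1.03 -1.65]
```

View pics/p3.png

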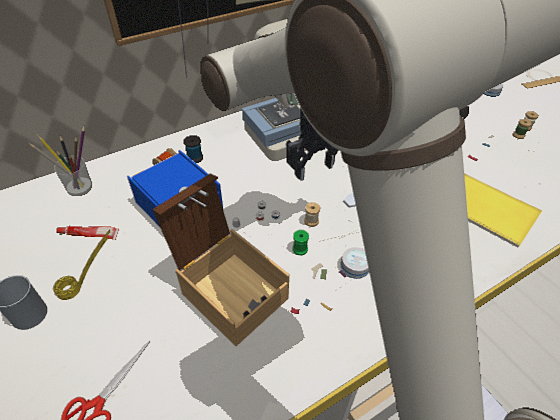

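The picture shows the lid standing open at (215, 190), the spool undisturbed at (214, 313) and the gripper above it. Now I'll descend.

Emit:
apply_moves(rows=[{"hand": 0.6, "delta_pos": [2.3, -2.3, 35], "yaw": 0}, {"hand": 0.6, "delta_pos": [2.3, -2.3, 70], "yaw": 0}, {"hand": 0.6, "delta_pos": [2.3, -2.3, 100], "yaw": 0}, {"hand": 0.6, "delta_pos": [2.3, -2.3, 100], "yaw": 0}, {"hand": 0.6, "delta_pos": [2.3, -2.3, 100], "yaw": 0}])

```text
clock: 8.83
position: [614.2, -111.9, 78.9]
ee_rot: [-0.001, 1.0, -0.0, -0.001]
contact_force: [0.9, -0.4, 0.5]
gripper_width: 68.5
grasp_force: 0.0
```

```bash
python3 - <<'E'
from h import *
from go import go
S=imaging.get_image("scene"); s=read_state(); print(s["position"],s["gripper_width"])
r,c=map(int,proj(S,[614,-112,50]))
cv2.imwrite("pics/p4.png",cv2.resize(S["pixels"][r-50:r+50,c-60:c+60,::-1],(720,600),interpolation=cv2.INTER_CUBIC))
go([614.5,-112,36],0.0)
E
```

```text
[ 615.98455955 -111.93677521   80.77590653] 68.49713466554574
delta [ 1.6 -0.  44.8] len 45.0 yaw 0.002 clock 8.88 joints [ 0.08  0.55 -0.2   0.   -0.82 -1.65]
```

View pics/p4.png

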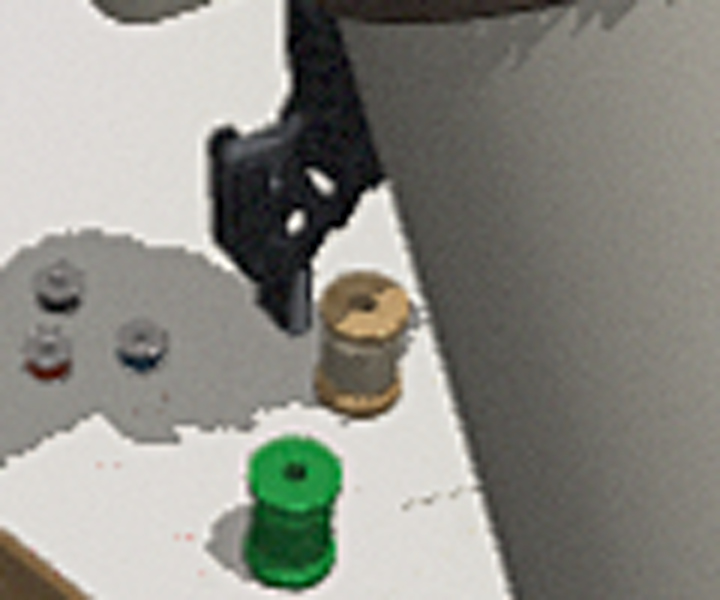

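The crop shows the +y finger beside the spool, tip at (330, 290), and the spool's top flange at (303, 365). That agrees with the measured (614.5, -112). Next: descend, grip and lift.

Emit:
apply_moves(rows=[{"hand": 0.6, "delta_pos": [1, 0, 20], "yaw": 0}, {"hand": 0.6, "delta_pos": [1, 0, 35], "yaw": 0}, {"hand": 0.6, "delta_pos": [1, 0, 43], "yaw": 0}, {"hand": 0.6, "delta_pos": [1, 0, 44], "yaw": 0}, {"hand": 0.6, "delta_pos": [1, 0, 44], "yaw": 0}, {"hand": 0.6, "delta_pos": [1, 0, 44], "yaw": 0}])

```text
clock: 9.38
position: [615.7, -112.3, 36.7]
ee_rot: [-0.0, 1.0, -0.0, 0.002]
contact_force: [-0.5, 0.5, 0.2]
gripper_width: 68.5
grasp_force: 0.0
```

Emit:
apply_moves(rows=[{"hand": -0.1, "delta_pos": [0, 0, 0], "yaw": 0}, {"hand": -0.4, "delta_pos": [0, 0, 0], "yaw": 0}, {"hand": -1, "delta_pos": [0, 0, 0], "yaw": 0}, {"hand": -1, "delta_pos": [0, 0, 0], "yaw": 0}, {"hand": -1, "delta_pos": [0, 0, 0], "yaw": 0}, {"hand": -1, "delta_pos": [0, 0, 0], "yaw": 0}])

```text
clock: 9.88
position: [615.2, -112.3, 35.8]
ee_rot: [-0.0, 1.0, -0.0, 0.001]
contact_force: [-0.6, 0.2, 5.6]
gripper_width: 34.5
grasp_force: 59.7
```

Emit:
apply_moves(rows=[{"hand": -1, "delta_pos": [0, 0, -10], "yaw": 0}, {"hand": -1, "delta_pos": [0, 0, -30], "yaw": 0}, {"hand": -1, "delta_pos": [0, 0, -60], "yaw": 0}, {"hand": -1, "delta_pos": [0, 0, -90], "yaw": 0}, {"hand": -1, "delta_pos": [0, 0, -120], "yaw": 0}, {"hand": -1, "delta_pos": [0, 0, -130], "yaw": 0}, {"hand": -1, "delta_pos": [0, 0, -130], "yaw": 0}])

```text
clock: 10.47
position: [616.0, -112.4, 168.5]
ee_rot: [0.0, 1.0, 0.0, 0.003]
contact_force: [0.1, -0.9, -0.8]
gripper_width: 34.6
grasp_force: 59.7
```

```bash
python3 - <<'E'
from h import *
from go import go
S=imaging.get_image("scene"); s=read_state(); print(s["position"],s["gripper_width"],s["grasp_force"],s["contact_force"])
r,c=map(int,proj(S,np.array(s["position"])-[0,0,10]))
cv2.imwrite("pics/p5.png",cv2.resize(S["pixels"][r-60:r+40,c-60:c+60,::-1],(720,600),interpolation=cv2.INTER_CUBIC))
go([503.7,139.1,165],0.2548)
E
```

```text
[ 614.60901419 -112.22781802  165.7272929 ] 34.863774137095604 59.72549378871918 [-0.01881158  1.38887065 -1.71282708]
delta [111.1 251.3   0.7] len 275.0 yaw -0.255 clock 10.52 joints [ 0.08  0.46 -0.12 -0.   -0.99 -1.65]
```

View pics/p5.png

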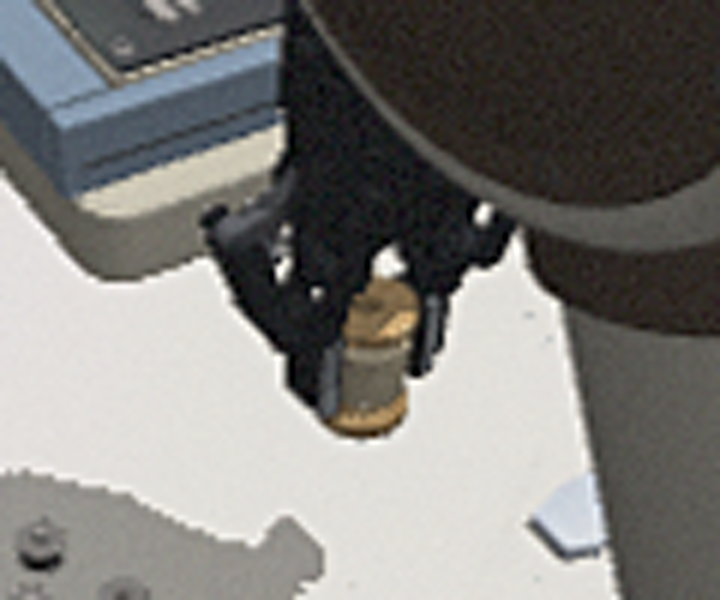

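The crop shows the spool held upright between the pads, top at (305, 382) and bottom at (420, 368). I'll carry it over the box.

Emit:
apply_moves(rows=[{"hand": -1, "delta_pos": [25, 25, -8], "yaw": -0.1}, {"hand": -1, "delta_pos": [50, 55, -10], "yaw": -0.2}, {"hand": -1, "delta_pos": [80, 80, -10], "yaw": -0.255}, {"hand": -1, "delta_pos": [111, 110, -10], "yaw": -0.255}, {"hand": -1, "delta_pos": [111, 145, -10], "yaw": -0.255}, {"hand": -1, "delta_pos": [111, 180, -10], "yaw": -0.255}, {"hand": -1, "delta_pos": [111, 215, -10], "yaw": -0.255}, {"hand": -1, "delta_pos": [111, 240, -5], "yaw": -0.255}, {"hand": -1, "delta_pos": [111, 251, 0], "yaw": -0.255}, {"hand": -1, "delta_pos": [111, 251, 0], "yaw": -0.255}, {"hand": -1, "delta_pos": [111, 251, 0], "yaw": -0.255}])

```text
clock: 11.43
position: [502.3, 138.2, 162.8]
ee_rot: [-0.127, 0.992, -0.001, -0.002]
contact_force: [0.3, 0.1, -1.1]
gripper_width: 34.8
grasp_force: 59.8
```

```bash
python3 - <<'E'
from h import *
from go import go
S=imaging.get_image("scene"); s=read_state(); print(s["position"],s["gripper_width"],s["grasp_force"],s["contact_force"])
cv2.imwrite("pics/p6.png",cv2.resize(S["pixels"][80:360,100:400,::-1],(640,598),interpolation=cv2.INTER_CUBIC))
go([503.7,139.1,48],0.2548)
E
```

```text
[502.67877118 137.70860987 163.32989119] 34.69455497016953 59.82740879058838 [-0.63080197 -0.05811655 -0.66761635]
delta [ -1.8   1.2 115.3] len 115.0 yaw -0.0 clock 11.48 joints [ 0.58  0.3  -0.37 -0.   -0.9  -1.9 ]
```

View pics/p6.png

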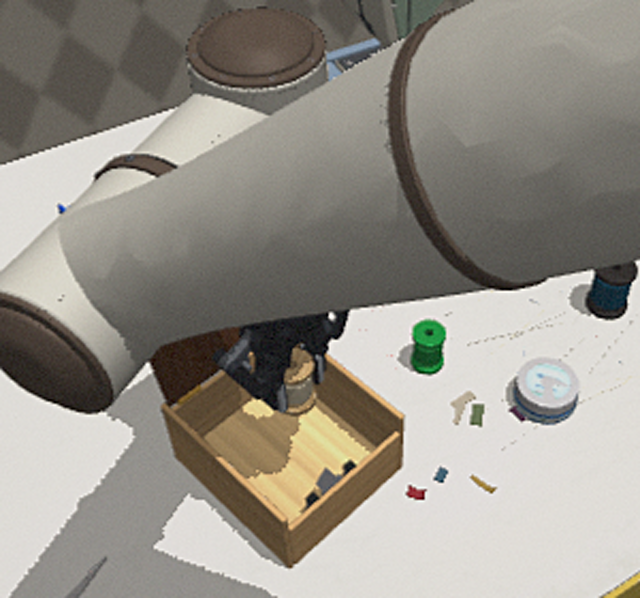

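The picture shows the spool over the box at crop (385, 300), with the latch towards the front at (490, 325). The lid is standing open behind the wrist. I'll lower in two stages, watching the force.

Emit:
apply_moves(rows=[{"hand": -1, "delta_pos": [-1.5, 1.2, 25], "yaw": 0}, {"hand": -1, "delta_pos": [-1.5, 1.2, 50], "yaw": 0}, {"hand": -1, "delta_pos": [-1.5, 1.2, 75], "yaw": 0}, {"hand": -1, "delta_pos": [-1.5, 1.2, 95], "yaw": 0}, {"hand": -1, "delta_pos": [-1.5, 1.2, 105], "yaw": 0}, {"hand": -1, "delta_pos": [-1.5, 1.2, 110], "yaw": 0}, {"hand": -1, "delta_pos": [-1.5, 1.2, 112], "yaw": 0}, {"hand": -1, "delta_pos": [-1.5, 1.2, 112], "yaw": 0}])

```text
clock: 12.15
position: [505.2, 140.0, 53.2]
ee_rot: [-0.127, 0.992, 0.0, 0.0]
contact_force: [-0.2, -0.5, -0.4]
gripper_width: 34.9
grasp_force: 59.8
```

```bash
python3 - <<'E'
from h import *
from go import go
T=imaging.get_image("top"); s=read_state(); print(s["position"],s["gripper_width"],s["contact_force"],np.round(s["joint_efforts"],1))
print(nets.pinpoint("top","hatch_edge")[:3],nets.pinpoint("top","hatch_pad")[:3])
go([503.7,139.1,44.5],0.2548)
E
```

```text
[505.41777432 140.24522803  53.70254443] 34.472221201417554 [-0.13881063  0.84325278 -0.85582405] [ -0.1 -35.6  11.8   2.7  -0.    0. ]
[{'location': [204.6, 163.2], 'score': 0.69}, {'location': [168.8, 202.6], 'score': 0.65}] [{'location': [156.2, 198.6], 'score': 0.8}, {'location': [208.0, 170.5], 'score': 0.71}]
delta [ 2.1 -1.   9.5] len 10.0 yaw 0.0 clock 12.3 joints [ 0.58  0.46 -0.48  0.   -0.63 -1.9 ]
```

Emit:
apply_moves(rows=[{"hand": -1, "delta_pos": [1.5, -0.5, 4], "yaw": 0}, {"hand": -1, "delta_pos": [1.5, -0.5, 7], "yaw": 0}, {"hand": -1, "delta_pos": [1.5, -0.5, 8], "yaw": 0}, {"hand": -1, "delta_pos": [1.5, -0.5, 8], "yaw": 0}, {"hand": -1, "delta_pos": [1.5, -0.5, 8], "yaw": 0}])

```text
clock: 12.72
position: [503.4, 139.4, 44.8]
ee_rot: [-0.127, 0.992, -0.0, -0.0]
contact_force: [0.2, -0.5, -0.5]
gripper_width: 35.2
grasp_force: 59.8
```

Emit:
apply_moves(rows=[{"hand": -1, "delta_pos": [0, 0, 0.7], "yaw": 0}, {"hand": -1, "delta_pos": [0, 0, 0.7], "yaw": 0}, {"hand": -1, "delta_pos": [0, 0, 0.7], "yaw": 0}])

```text
clock: 12.97
position: [503.4, 139.4, 44.1]
ee_rot: [-0.127, 0.992, -0.0, -0.0]
contact_force: [0.1, 0.1, -0.3]
gripper_width: 35.0
grasp_force: 59.8
```

Emit:
apply_moves(rows=[{"hand": -1, "delta_pos": [0, 0, 0.5], "yaw": 0}, {"hand": -1, "delta_pos": [0, 0, 0.5], "yaw": 0}, {"hand": -1, "delta_pos": [0, 0, 0.5], "yaw": 0}])

```text
clock: 13.22
position: [503.5, 139.4, 43.9]
ee_rot: [-0.127, 0.992, 0.0, 0.0]
contact_force: [-0.8, 0.2, 1.9]
gripper_width: 34.8
grasp_force: 59.8
```

Floor contact felt. I'll release and lift straight out.

Emit:
apply_moves(rows=[{"hand": 0.0, "delta_pos": [0, 0, 0], "yaw": 0}, {"hand": 0.3, "delta_pos": [0, 0, 0], "yaw": 0}, {"hand": 0.6, "delta_pos": [0, 0, 0], "yaw": 0}, {"hand": 0.6, "delta_pos": [0, 0, 0], "yaw": 0}, {"hand": 0.6, "delta_pos": [0, 0, 0], "yaw": 0}, {"hand": 0.6, "delta_pos": [0, 0, 0], "yaw": 0}, {"hand": 0.6, "delta_pos": [0, 0, -10], "yaw": 0}, {"hand": 0.6, "delta_pos": [0, 0, -30], "yaw": 0}, {"hand": 0.6, "delta_pos": [0, 0, -60], "yaw": 0}, {"hand": 0.6, "delta_pos": [0, 0, -95], "yaw": 0}, {"hand": 0.6, "delta_pos": [0, 0, -120], "yaw": 0}, {"hand": 0.6, "delta_pos": [0, 0, -120], "yaw": 0}])

```text
clock: 14.22
position: [506.5, 140.8, 170.4]
ee_rot: [-0.128, 0.992, 0.002, 0.006]
contact_force: [0.4, -0.6, -0.2]
gripper_width: 68.6
grasp_force: 0.0
```

Emit:
apply_moves(rows=[{"hand": -1, "delta_pos": [40, -20, -30], "yaw": 0}, {"hand": -1, "delta_pos": [80, -40, -60], "yaw": 0}, {"hand": -1, "delta_pos": [100, -60, -90], "yaw": 0}, {"hand": -1, "delta_pos": [100, -60, -120], "yaw": 0}, {"hand": -1, "delta_pos": [100, -60, -120], "yaw": 0}, {"hand": -1, "delta_pos": [100, -60, -120], "yaw": 0}])

```text
clock: 14.72
position: [422.2, 55.8, 287.3]
ee_rot: [-0.127, 0.992, 0.001, 0.004]
contact_force: [-0.2, -0.4, -0.7]
gripper_width: 0.2
grasp_force: 0.0
```

```bash
python3 - <<'E'
from h import *
S=imaging.get_image("scene");T=imaging.get_image("top"); s=read_state(); print(s["position"],s["clock"],s["joints"])
a=cv2.resize(S["pixels"][150:350,140:320,::-1],(400,444),interpolation=cv2.INTER_CUBIC)
b=cv2.resize(T["pixels"][180:340,130:274,::-1],(400,444),interpolation=cv2.INTER_CUBIC)
cv2.imwrite("pics/p7.png",np.hstack([a,b]))
for n,im in(("scene",S),("top",T)):
    for q,z in(("spool_cream",8),): print(n,[(r["location"],round(r["score"],2),atz(im,r["location"],z)) for r in nets.pinpoint(n,q)[:4]])
E
```

```text
[421.29333944  56.04791566 283.53944623] 14.8167 [ 5.17250393e-01  1.30775092e-02 -3.99425716e-01 -7.58982556e-04
 -1.15778802e+00 -1.83338200e+00]
scene [([300.8, 241.0], 0.83, array([502.2, 139.8,   8. ])), ([246.2, 300.9], 0.71, array([558.2, -45.5,   8. ]))]
top [([280.7, 202.9], 0.61, array([502.7, 131.1,   8. ])), ([256.9, 275.5], 0.53, array([558.3, -41.2,   8. ]))]
```

View pics/p7.png

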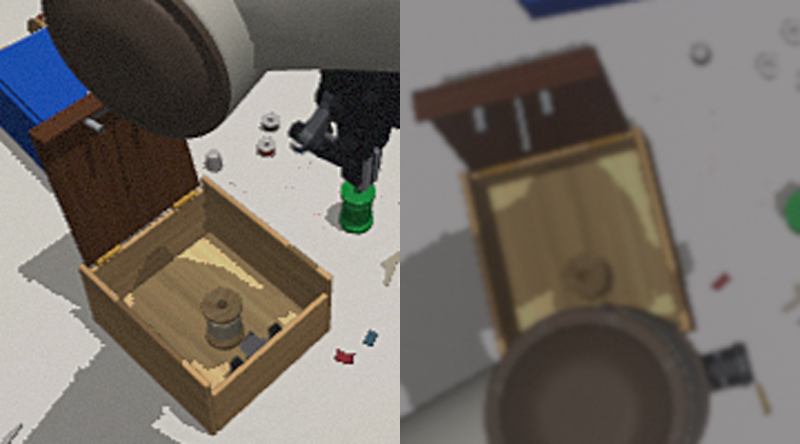

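The spool stands upright in the box, at left crop (315, 222), and the lid is open. Now over the lid to its back side.

```bash
python3 go.py 682.8 185.7 300 0.2548
```

```text
delta [-285.7   59.5  -18.6] len 292.0 yaw -0.0 clock 14.92 joints [ 0.52  0.02 -0.4  -0.   -1.16 -1.83]
```

Emit:
apply_moves(rows=[{"hand": -1, "delta_pos": [0, 10, -25], "yaw": 0}, {"hand": -1, "delta_pos": [-35, 25, -28], "yaw": 0}, {"hand": -1, "delta_pos": [-70, 40, -28], "yaw": 0}, {"hand": -1, "delta_pos": [-105, 50, -28], "yaw": 0}, {"hand": -1, "delta_pos": [-140, 60, -28], "yaw": 0}, {"hand": -1, "delta_pos": [-175, 60, -28], "yaw": 0}, {"hand": -1, "delta_pos": [-210, 60, -28], "yaw": 0}, {"hand": -1, "delta_pos": [-245, 60, -28], "yaw": 0}, {"hand": -1, "delta_pos": [-275, 60, -25], "yaw": 0}, {"hand": -1, "delta_pos": [-286, 60, -20], "yaw": 0}, {"hand": -1, "delta_pos": [-286, 60, -20], "yaw": 0}, {"hand": -1, "delta_pos": [-286, 60, -20], "yaw": 0}])

```text
clock: 15.92
position: [683.1, 186.4, 300.1]
ee_rot: [-0.127, 0.992, -0.001, -0.003]
contact_force: [-0.6, -0.0, -0.1]
gripper_width: 0.2
grasp_force: 0.0
```

```bash
python3 - <<'E'
from h import *
from go import go
s=read_state(); print(s["position"],s["contact_force"])
im=imaging.get_image("top"); print(nets.pinpoint("top","hatch_edge")[:3])
go([682.8,185.7,232],0.2548)
E
```

```text
[683.09167406 186.41353329 300.06008153] [-0.56062794 -0.04966691 -0.11460031]
[{'location': [168.1, 198.5], 'score': 0.89}, {'location': [207.0, 163.4], 'score': 0.88}]
delta [-0.2 -0.5 71.1] len 71.0 yaw 0.0 clock 16.02 joints [ 0.49  0.51  0.32  0.   -1.39 -1.81]
```

Emit:
apply_moves(rows=[{"hand": -1, "delta_pos": [0, 0, 30], "yaw": 0}, {"hand": -1, "delta_pos": [0, 0, 60], "yaw": 0}, {"hand": -1, "delta_pos": [0, 0, 70], "yaw": 0}, {"hand": -1, "delta_pos": [0, 0, 70], "yaw": 0}, {"hand": -1, "delta_pos": [10, 0, 70], "yaw": 0}, {"hand": -1, "delta_pos": [20, 0, 70], "yaw": 0}, {"hand": -1, "delta_pos": [30, 0, 70], "yaw": 0}, {"hand": -1, "delta_pos": [40, 0, 70], "yaw": 0}, {"hand": -1, "delta_pos": [50, 0, 68], "yaw": 0}, {"hand": -1, "delta_pos": [60, 0, 64], "yaw": 0}, {"hand": -1, "delta_pos": [72, 0, 61], "yaw": 0}, {"hand": -1, "delta_pos": [84, 0, 60], "yaw": 0}])

```text
clock: 17.02
position: [602.7, 165.4, 246.6]
ee_rot: [-0.127, 0.992, 0.001, 0.003]
contact_force: [0.9, -0.0, -0.3]
gripper_width: -0.4
grasp_force: 0.9
```

Emit:
apply_moves(rows=[{"hand": -1, "delta_pos": [15, 0, 1], "yaw": 0}, {"hand": -1, "delta_pos": [31, 0, 6], "yaw": 0}, {"hand": -1, "delta_pos": [47, 0, 12], "yaw": 0}, {"hand": -1, "delta_pos": [61, 0, 19], "yaw": 0}, {"hand": -1, "delta_pos": [73, 0, 27], "yaw": 0}, {"hand": -1, "delta_pos": [85, 0, 37], "yaw": 0}, {"hand": -1, "delta_pos": [94, 0, 47], "yaw": 0}, {"hand": -1, "delta_pos": [103, 0, 58], "yaw": 0}, {"hand": -1, "delta_pos": [109, 0, 68], "yaw": 0}, {"hand": -1, "delta_pos": [114, 0, 79], "yaw": 0}, {"hand": -1, "delta_pos": [118, 0, 90], "yaw": 0}, {"hand": -1, "delta_pos": [118, 0, 90], "yaw": 0}])

```text
clock: 18.02
position: [487.0, 135.1, 154.1]
ee_rot: [-0.127, 0.992, -0.0, -0.0]
contact_force: [-0.1, 0.9, 1.0]
gripper_width: -0.2
grasp_force: 0.7
```

```bash
python3 go.py 476.3 132 115 0.2548; python3 -c "
from h import *
S=imaging.get_image('scene'); print(read_state()['position'],read_state()['contact_force']); cv2.imwrite('pics/p8.png',cv2.resize(S['pixels'][180:350,150:330,::-1],(630,595)))"
```

```text
delta [11.1 -0.3 39.1] len 41.0 yaw 0.0 clock 18.02 joints [ 0.59  0.29 -0.42 -0.   -0.86 -1.91]
[487.85132854 135.33844071 154.85383812] [-1.16580177 -0.03288601  2.49735938]
```

View pics/p8.png

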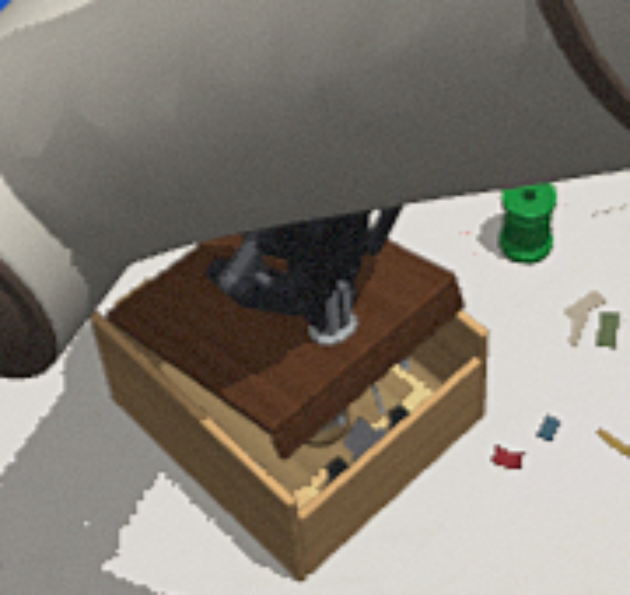

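The lid is nearly closed with the fingertip on the pad, at crop (325, 335). I'll press on towards the stop, known to be at a TCP z of about 106.5.

Emit:
apply_moves(rows=[{"hand": -1, "delta_pos": [4, 0, 8], "yaw": 0}, {"hand": -1, "delta_pos": [7, 0, 16], "yaw": 0}, {"hand": -1, "delta_pos": [9, 0, 24], "yaw": 0}, {"hand": -1, "delta_pos": [10.5, 0, 31], "yaw": 0}, {"hand": -1, "delta_pos": [11, 0, 36], "yaw": 0}, {"hand": -1, "delta_pos": [11, 0, 39], "yaw": 0}, {"hand": -1, "delta_pos": [11, 0, 41], "yaw": 0}, {"hand": -1, "delta_pos": [11, 0, 43], "yaw": 0}, {"hand": -1, "delta_pos": [11, 0, 44], "yaw": 0}, {"hand": -1, "delta_pos": [11, 0, 44], "yaw": 0}])

```text
clock: 18.9
position: [476.6, 132.3, 109.2]
ee_rot: [-0.127, 0.992, -0.0, -0.001]
contact_force: [-1.4, 0.3, 1.9]
gripper_width: 0.2
grasp_force: 1.0
```

Emit:
apply_moves(rows=[{"hand": -1, "delta_pos": [0, 0, 0.8], "yaw": 0}, {"hand": -1, "delta_pos": [0, 0, 1.6], "yaw": 0}, {"hand": -1, "delta_pos": [0, 0, 1.6], "yaw": 0}, {"hand": -1, "delta_pos": [0, 0, 1.6], "yaw": 0}])

```text
clock: 19.23
position: [477.0, 132.3, 108.0]
ee_rot: [-0.127, 0.992, -0.0, -0.0]
contact_force: [-1.8, -0.3, 0.7]
gripper_width: 0.2
grasp_force: 1.0
```

Emit:
apply_moves(rows=[{"hand": -1, "delta_pos": [0, 0, 0.5], "yaw": 0}, {"hand": -1, "delta_pos": [0, 0, 1], "yaw": 0}, {"hand": -1, "delta_pos": [0, 0, 1], "yaw": 0}])

```text
clock: 19.48
position: [477.1, 132.4, 106.9]
ee_rot: [-0.127, 0.992, -0.0, -0.0]
contact_force: [-1.6, -0.7, 2.0]
gripper_width: 0.0
grasp_force: 1.0
```

Emit:
apply_moves(rows=[{"hand": -1, "delta_pos": [0, 0, 0.4], "yaw": 0}, {"hand": -1, "delta_pos": [0, 0, 0.8], "yaw": 0}, {"hand": -1, "delta_pos": [0, 0, 0.8], "yaw": 0}])

```text
clock: 19.73
position: [477.2, 132.4, 106.6]
ee_rot: [-0.127, 0.992, -0.0, -0.0]
contact_force: [-2.4, -1.9, 5.0]
gripper_width: -0.4
grasp_force: 2.8
```

Emit:
apply_moves(rows=[{"hand": -1, "delta_pos": [0, 0, 0.4], "yaw": 0}, {"hand": -1, "delta_pos": [0, 0, 0.4], "yaw": 0}])

```text
clock: 19.9
position: [477.2, 132.4, 106.5]
ee_rot: [-0.127, 0.992, -0.0, -0.0]
contact_force: [-3.0, -0.7, 7.0]
gripper_width: -0.1
grasp_force: 3.8
```

Same stop reached. I'll let go slowly and retreat.

Emit:
apply_moves(rows=[{"hand": -1, "delta_pos": [0, 0, -4], "yaw": 0}, {"hand": -1, "delta_pos": [0, 0, -10], "yaw": 0}, {"hand": -1, "delta_pos": [0, 0, -25], "yaw": 0}, {"hand": -1, "delta_pos": [25, -30, -50], "yaw": 0}, {"hand": -1, "delta_pos": [50, -65, -80], "yaw": 0}, {"hand": -1, "delta_pos": [75, -100, -100], "yaw": 0}, {"hand": -1, "delta_pos": [85, -140, -110], "yaw": 0}, {"hand": -1, "delta_pos": [85, -180, -110], "yaw": 0}, {"hand": -1, "delta_pos": [85, -180, -110], "yaw": 0}, {"hand": -1, "delta_pos": [85, -180, -110], "yaw": 0}, {"hand": -1, "delta_pos": [85, -180, -110], "yaw": 0}, {"hand": -1, "delta_pos": [85, -180, -110], "yaw": 0}])

```text
clock: 20.9
position: [440.5, -62.7, 215.8]
ee_rot: [-0.127, 0.992, 0.0, 0.0]
contact_force: [0.3, 0.1, -0.1]
gripper_width: -0.1
grasp_force: 0.0
```

```bash
python3 - <<'E'
from h import *
print(read_state()["position"],read_state()["clock"])
for n in("scene","top"):
    im=imaging.get_image(n)
    for q,z in(("hatch_pad",90),("hatch_edge",88),("spool_blue",0),("button_pot",0)):
        print(n,q,[(np.round(r["location"],1).tolist(),round(r["score"],2),atz(im,r["location"],z)[:2]) for r in nets.pinpoint(n,q)[:2]])
E
```

```text
[440.49457938 -62.73116863 215.80317477] 20.9
scene hatch_pad [([283.7, 248.1], 0.87, array([482.1, 129.7])), ([189.9, 184.1], 0.82, array([783.6, 133.9]))]
scene hatch_edge [([196.6, 193.2], 0.93, array([754.7, 124.2])), ([298.0, 258.0], 0.58, array([445.9, 128.4]))]
scene spool_blue [([222.1, 381.8], 0.55, array([ 523.4, -260.3]))]
scene button_pot [([266.0, 353.3], 0.82, array([ 455.4, -119.1]))]
top hatch_pad [([289.1, 197.6], 0.98, array([480.4, 131.2])), ([156.8, 197.2], 0.84, array([782.5, 139.4]))]
top hatch_edge [([303.8, 198.2], 0.9, array([448.7, 129.4])), ([170.1, 201.4], 0.81, array([751.3, 129.3]))]
top spool_blue [([273.3, 368.2], 0.97, array([ 518.6, -263.8]))]
top button_pot []
```

```bash
python3 - <<'E'
from h import *
for _ in range(10): imaging.get_image("top")
ok=True
for n,ref in(("scene",(286.27,248.63)),("top",(290.77,196.91))):
    im=imaging.get_image(n); hsv=cv2.cvtColor(im["pixels"],cv2.COLOR_RGB2HSV)
    k,l,st,ce=cv2.connectedComponentsWithStats(((hsv[...,1]<60)&(hsv[...,2]>90)).astype(np.uint8))
    d=min(np.hypot(ce[i][1]-ref[0],ce[i][0]-ref[1]) for i in range(1,k) if 60<st[i,4]<400)
    print(n,round(d,2)); ok&=d<1
if ok: print(workorder.job_done())
E
```

```text
scene 0.15
top 0.1
the job is handed in; nothing more can be done
None
```

The wooden spool is standing upright in the thread box with the lid closed and latched. The press pad was back within 0.2 px of its latched position in both camera views, and the job was handed in at about 22 s; no verdict came back.

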